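Turn the sample carousel to bring the red-lidded jar to the arrow

TASK

With one fingertip, push on the blue spokes of the jar carousel to turn it until the jar with the red lid stands squarely at the yellow arrow, then move the hand clear. Turn it by the spokes only: do not touch the small jars or the centre knob, nor push on the white plate, leave every jar standing in its place, and do not disturb the other things on the desk.

Things in the scene. Friction and masses are not known exactly. Their poses are not given: they have to be found in the camera images.
- stand: the carousel's fixed black round foot, 150 mm diameter. Origin: on the turntable's vertical axis, at desk level. A flat black tongue, 62 mm wide, 7 mm high, runs out along the stand's -x to 218 mm from the axis; its yellow arrow points inward to the axis. Above the foot turns a white plate, 176 mm diameter, top at z = 36 mm, with four jars 90 degrees apart, their tops 92 mm above the desk
- turntable (a joint): angle of the turntable on the stand, positive anticlockwise seen from above, 0 at the start; no end stops, it turns freely either way with light bearing friction (about 1 N to push at a spoke's end) and stays where it is left without coasting
- spoke_1 (a point): push point of one of the four blue spokes, on its centre line, 113 mm from the axis, 50 mm above the desk. The spokes are 90 degrees apart on the turntable, each midway between two jars: level round bars of 12 mm diameter, reaching 140 mm from the axis, an 18 mm black ball at each end. Push them between the plate's edge (88 mm from the axis) and the ball (131 mm)
- spoke_2 (a point): push point of another blue spoke, like spoke_1, 90 degrees anticlockwise from it seen from above
- spoke_3 (a point): push point of another blue spoke, like spoke_1, 180 degrees anticlockwise from it seen from above
- spoke_4 (a point): push point of another blue spoke, like spoke_1, 270 degrees anticlockwise from it seen from above
- centre_knob (a point): steel post of 20 mm diameter with a black ball on the turntable's axis, top 99 mm above the desk; not to be touched. This point: the ball's centre, on the axis, 86 mm above the desk
- arrow_spot (a point): the place at the arrow where the red-lidded jar must come to stand: on the plate's top, 55 mm from the axis in the arrow's direction
- jar_red: a herb jar with a red lid, amber glass with a paper label: 42 mm diameter, 56 mm tall, loose, standing between short steel pins on the turntable, its centre 55 mm from the turntable's axis. Origin: centre of its underside
- jar_white: a herb jar with a white lid, amber glass with a paper label: 42 mm diameter, 56 mm tall, loose, standing between short steel pins on the turntable, its centre 55 mm from the turntable's axis. Origin: centre of its underside
- jar_blue: a herb jar with a blue lid, amber glass with a paper label: 42 mm diameter, 56 mm tall, loose, standing between short steel pins on the turntable, its centre 55 mm from the turntable's axis. Origin: centre of its underside
- jar_green: a herb jar with a green lid, amber glass with a paper label: 42 mm diameter, 56 mm tall, loose, standing between short steel pins on the turntable, its centre 55 mm from the turntable's axis. Origin: centre of its underside
- herb_jar: big amber jar with a red lid, 90 mm diameter, 150 mm tall, loose on the desk away from the carousel; bystander. Origin: centre of its underside
- paper_roll: white paper roll standing up, 110 mm diameter, 110 mm tall; bystander. Origin: centre of its underside
- tape_roll: yellow roll of tape lying flat, 100 mm diameter, 48 mm high; bystander. Origin: centre of its underside
- mug: blue mug, 76 mm diameter, 90 mm tall; bystander. Origin: centre of its underside
- calculator: black calculator lying flat, 150 x 90 x 16 mm; bystander. Origin: centre of its underside
- scoop: aluminium scoop, 40 mm cup with a handle to 104 mm along its -x, 38 mm high; bystander. Origin: centre of the cup's underside

How it is judged:
By the outcome, as a careful person would: the job done as asked, in the order asked, and still so for the second after the job is handed in, with the robot touching nothing.
It also fails if it takes over 54 s, if anything falls off the work surface, if the arm or the gripper's body presses on something with over 40 N, if the wrist force passes 120 N, or if a joint passes its speed limit or range.

ROBOT

A 6-joint arm with a two-finger parallel gripper is mounted at the origin on the work surface. World frame = base frame: x ahead of the robot, y to its left, z up, the work surface at z = 0. Lengths are in m, angles in rad, forces in N, time in s.
With the tool pointing down it reaches from about 0.25 to 0.725 m from the base axis. Payload 4 kg.
Tool frame: the origin (TCP) lies midway between the tips of the shut fingers; the grasp point (between the pads) lies 19 mm behind it; z points along the fingers, y is the line along which they close (so a half turn about z gives the same grasp; the last joint's range is limited). The gripper opens to 85 mm and grips with 20 to 120 N. Pads are 22 mm wide; open, the fingers measure 114 mm over their backs; the gripper's body (76 mm by 85 mm) begins 54 mm behind the grasp point. The pads swing forward as they close: fully open they stand 13 mm farther back than shut.
Start: joints at [1.343, 0.241, 0.005, 1.335, 0, 1.571], TCP at [0.113, 0.487, 0.231] pointing down, gripper open.
Joint ranges: [-2.72, 2.72], [-1.05, 1.87], [-1.09, 1.28], [-1.99, 2.15], [-1.42, 1.44], [-3.14, 3.14]. Speed limits (rad/s): [2.79, 2.79, 3.14, 3.14, 3.14, 3.14].

INTERFACE

Orientations are given as a unit quaternion [x, y, z, w].
In Python, from workcell import monitor, vision, job gives the robot as it stands.
- The arm moves only by the tool move_arm, never from a script. Its argument "moves" is a list that holds one entry, the list of rows, each a list of 5 numbers: the shift along the world's x, y, z in m, then the turn about the world's z in degrees, then the opening in per cent of the stroke, from 0 (shut) to 100 (fully open). In form: [[[x, y, z, turn, gripper], ...]]. A call has 1 to 5 rows; each row is the pose to reach, as a shift and turn from the pose commanded when the call began; what a row does not reach only later rows make up. A row lasts 1/8 s, in which the tool goes at most 62.5 mm and 10.7 degrees, less where a joint would pass 70% of its speed; a pose out of reach is approached as far as the arm can. A call with a gripper value outside its range is refused whole. The fingers move at their own pace and stop on an object; the grip force is fixed at half the most. Time passes only in rows, so rows that repeat a pose let the fingers close. It gives the time, the measured TCP pose, the force, the opening and the grip force at its end, in the units of the state.
- monitor.get_obs(): the state, without advancing time (a new reading comes with each control period).
- vision.camera(name): name is "scene" or "top" or "wrist"; returns a dict with "color" (400x640x3 uint8, red, green, blue), "camera_matrix" (3x3 intrinsics, pixels), "eye" and "attitude" of the camera in the world; the wrist camera has in their place "hand_eye" (4x4, takes a point from camera to tool coordinates, whose origin is the TCP and whose axes are the flange's). Camera axes: x right, y up, looking along -z (the intrinsics and any distortion apply to the point x, -y, -z); pixel columns grow to the right and rows downward; lengths in m; the calibration is good to about 2 mm. A picture is of the moment at which its call begins: read the wrist's pose just before it. There is no depth.
- job.job_done(): hands the job in; it is judged then, once.
The state is a dict: "clock": time; "joint_pos": joint angles; "joint_vel": joint speeds; "tau": joint torques, N m; "eef_pos": TCP position; "tool_rot": TCP orientation; "ft_force": force on the tool from outside, world axes, zero at the start; "ft_torque": the same for the moment, N m; "grip_width": finger opening in m; "grasp_force": force on a finger pad.
Only numpy, scipy, OpenCV 4.12 (cv2) and the standard library are available. Lean on these libraries where they do the work, as an engineer would, in place of code of your own. Each camera call takes 0.05 s, during which the arm holds its last target. There are 200 camera calls.

## Working session

There is one attempt and no reset: what is moved stays moved. The work goes in short steps, Python scripts to look and compute and a tool call to move; the robot and the scene stay as the last step left them, time stands still between calls to the robot, and variables do not carry over. Pictures are saved under pics/ and viewed, at most 10 in all, crops included, and the job is handed in when it is done.

Besides the shell and the picture viewer there is one more tool, called after "Request:" by a JSON object that holds its "name" and its "arguments", one argument or row to a line. move_arm: Moves the arm, as the interface text tells. Its arguments: {"type":"object","properties":{"moves":{"type":"array","items":{"type":"array","items":{"type":"array","items":{"type":"number"}}}}},"required":["moves"]}

```bash
mkdir -p pics
cat > h.py <<'E'
import numpy as np,cv2
from workcell import monitor,vision,job
from scipy.spatial.transform import Rotation as R
def ray(c,u,v):
    K=np.array(c["camera_matrix"]);p=np.linalg.inv(K)@[u,v,1]
    A=np.array(c["attitude"]);A=A if A.shape==(3,3) else R.from_quat(A).as_matrix()
    return np.array(c["eye"]),A@np.array([p[0],-p[1],-p[2]])
def at(c,u,v,z):
    e,d=ray(c,u,v);return e+d*(z-e[2])/d[2]
def px(c,P):
    K=np.array(c["camera_matrix"])
    A=np.array(c["attitude"]);A=A if A.shape==(3,3) else R.from_quat(A).as_matrix()
    q=A.T@(np.array(P)-c["eye"]);q=K@[q[0],-q[1],-q[2]];return q[:2]/q[2]
E
python3 - <<'E'
from h import *
for n in("top","scene"):
    c=vision.camera(n);cv2.imwrite(f"pics/{n}0.png",c["color"][:,:,::-1])
    print(n,{k:np.round(v,4).tolist() for k,v in c.items() if k!="color" and not isinstance(v,str)})
o=monitor.get_obs();print(o["clock"],o["eef_pos"],o["tool_rot"],o["ft_force"])
E
```

```text
top {'camera_matrix': [[438.2763, 0.0, 321.7424], [0.0, 438.2763, 205.7876], [0.0, 0.0, 1.0]], 'eye': [0.4104, -0.0281, 1.5968], 'attitude': [0.0343, -0.0271, -0.7017, 0.7112]}
scene {'camera_matrix': [[471.7761, 0.0, 315.6695], [0.0, 471.7761, 202.8487], [0.0, 0.0, 1.0]], 'eye': [1.5088, -0.3972, 0.9228], 'attitude': [0.3534, 0.2475, 0.4999, 0.751]}
0.1 [0.11276659 0.48652865 0.23049826] [ 1.13648788e-01  9.93520533e-01 -9.44678636e-04 -1.06597761e-04] [-0.53002103 -0.21202274 -0.69399615]
```

View pics/top0.png

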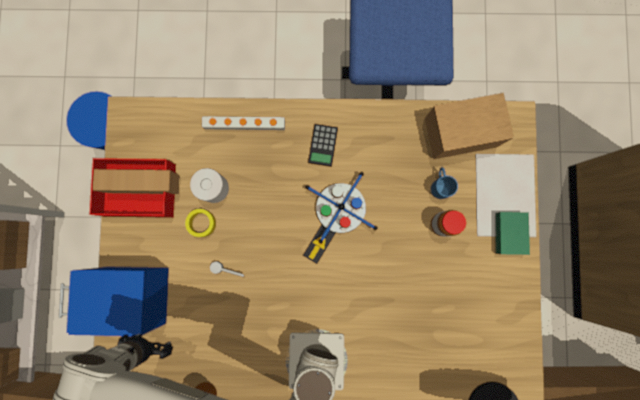

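View pics/scene0.png

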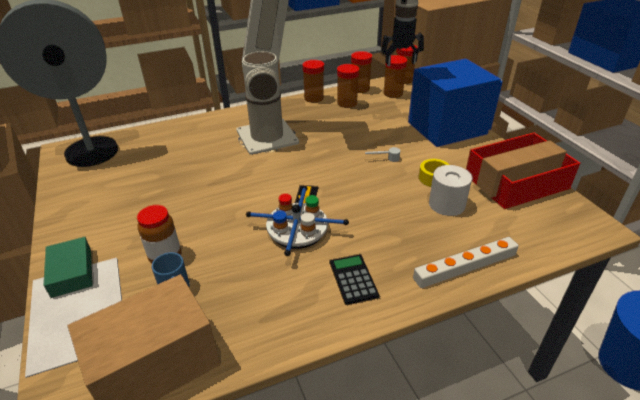

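The top view shows the carousel at about (341,207), the arrow tongue toward (313,255), and the red-lidded jar at about (345,223). Next, an enlarged crop.

Run:
```python
from h import *
im=cv2.imread("pics/top0.png")[160:270,280:400]
cv2.imwrite("pics/c1.png",cv2.resize(im,None,fx=5,fy=5,interpolation=cv2.INTER_CUBIC))
```

```text
(no output)
```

View pics/c1.png

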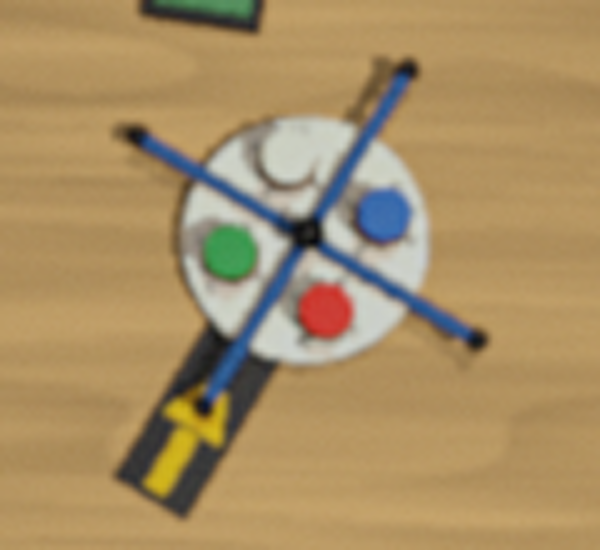

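Crop pixels: spoke balls at (408,69), (132,134), (478,340) and (203,406). Lids are red (325,310), white (288,155), blue (384,215) and green (230,251). The tongue's end corners are at (117,474) and (186,516), and a spoke lies over the arrow.

Run:
```python
from h import *
c=vision.camera("top")
f=lambda u,v,z: at(c,280+(u-2)/5,160+(v-2)/5,z)[:2]
b=np.array([f(*p,.05) for p in[(408,69),(478,340),(203,406),(132,134)]])
l=np.array([f(*p,.094-.002) for p in[(325,310),(384,215),(288,155),(230,251)]])
t=np.array([f(*p,.007) for p in[(117,474),(186,516)]]);tm=t.mean(0)
C=b.mean(0);print("C balls",C,"lids",l.mean(0))
g=lambda P,C:(np.linalg.norm(P-C),np.degrees(np.arctan2(*(P-C)[::-1])))
for n,P in zip("b1 b2 b3 b4 red blue white green t".split(),[*b,*l,tm]):print(n,P.round(4),np.round(g(P,C),4))
print("t w",np.linalg.norm(t[0]-t[1]))
for n,u,v,z in[("scoop",217,268,.03),("calc",322,145,.016),("mug",444,184,.09),("herb",452,222,.15),("tape",200,222,.048),("roll",207,184,.11)]:print(n,at(c,u,v,z).round(3))
```

```text
C balls [ 0.5419682  -0.07838954] lids [ 0.54107112 -0.07808835]
b1 [ 0.6627 -0.1504] [  0.1406 -30.8275]
b2 [ 0.4704 -0.2009] [   0.1419 -120.314 ]
b3 [ 0.4213 -0.0078] [1.398000e-01 1.496537e+02]
b4 [0.6135 0.0455] [ 0.1431 59.9888]
red [ 0.4879 -0.0912] [ 5.560000e-02 -1.667069e+02]
blue [ 0.554  -0.1312] [ 5.41000e-02 -7.72073e+01]
white [ 0.5948 -0.0646] [ 0.0546 14.6392]
green [ 0.5277 -0.0254] [5.490000e-02 1.050895e+02]
t [0.3572 0.0291] [  0.2138 149.8261]
t w 0.058190452085169535
scoop [0.32  0.358 0.03 ]
calc [ 0.772 -0.009  0.016]
mug [ 0.623 -0.433  0.09 ]
herb [ 0.488 -0.442  0.15 ]
tape [0.482 0.419 0.048]
roll [0.61  0.382 0.11 ]
```

Red lid needs about −45° (clockwise). I'll push the spoke over the arrow, the one nearest the robot, with the shut fingers' flank. The closing axis stays tangential so that only one finger touches.

Request:
{"name": "move_arm", "arguments": {
  "moves": [
    [[0.05, -0.06, 0, -5, 0], [0.1, -0.12, 0, -10, 0], [0.14, -0.18, 0, -17.4, 0], [0.18, -0.24, 0, -17.4, 0], [0.21, -0.3, 0, -17.4, 0]]
  ]
}}

```text
clock: 0.78
eef_pos: [0.2965, 0.2328, 0.2312]
tool_rot: [0.262, 0.965, 0.0, 0.0]
ft_force: [1.0, 0.0, -0.2]
grip_width: 0.0002
grasp_force: 0.0
```

Request:
{"name": "move_arm", "arguments": {
  "moves": [
    [[0.02, -0.06, 0, 0, 0], [0.04, -0.12, 0, 0, 0], [0.06, -0.18, 0, 0, 0], [0.08, -0.22, 0, 0, 0], [0.1, -0.247, 0, 0, 0]]
  ]
}}

```text
clock: 1.4
eef_pos: [0.3958, -0.0147, 0.2312]
tool_rot: [0.264, 0.965, -0.0, -0.0]
ft_force: [0.3, 1.1, 0.5]
grip_width: 0.0001
grasp_force: 0.0
```

Request:
{"name": "move_arm", "arguments": {
  "moves": [
    [[0, 0, 0, 0, 0], [0, 0, 0, 0, 0]]
  ]
}}

```text
clock: 1.65
eef_pos: [0.3951, -0.0123, 0.2309]
tool_rot: [0.263, 0.965, 0.0, -0.001]
ft_force: [-0.1, 0.9, -0.6]
grip_width: -0.0004
grasp_force: 0.0
```

```bash
cat >> h.py <<'E'
def wrist():
    o=monitor.get_obs();c=dict(vision.camera("wrist"));H=np.array(c["hand_eye"])
    T=np.eye(4);T[:3,:3]=R.from_quat(o["tool_rot"]).as_matrix();T[:3,3]=o["eef_pos"]
    W=T@H;c["eye"]=W[:3,3];c["attitude"]=W[:3,:3];return o,c
def yaw(o):
    y=R.from_quat(o["tool_rot"]).as_matrix()[:,1];return np.degrees(np.arctan2(y[1],y[0]))
E
python3 - <<'E'
from h import *
o,c=wrist();cv2.imwrite("pics/w1.png",c["color"][:,:,::-1])
print(o["clock"],o["eef_pos"],yaw(o),o["joint_pos"],o["grip_width"])
C=(.5417,-.0782)
for z,r,a in[(.086,0,0),(.05,.14,149.6),(.05,.14,239.6),(.05,.14,59.6),(.092,.055,194.6)]:
    print(z,r,a,px(c,[C[0]+r*np.cos(np.radians(a)),C[1]+r*np.sin(np.radians(a)),z]).round(1))
E
```

```text
1.65 [ 0.39506518 -0.01234448  0.23094977] 59.53680188479788 [-3.15122460e-02  3.39978548e-02 -2.39106174e-01  1.29907937e+00
  3.59086071e-04  5.00170856e-01] -0.0003961548250339778
0.086 0 0 [332.  315.9]
0.05 0.14 149.6 [332.2 192.1]
0.05 0.14 239.6 [221.5 296.9]
0.05 0.14 59.6 [439.8 296.6]
0.092 0.055 194.6 [297.7 290.4]
```

View pics/w1.png

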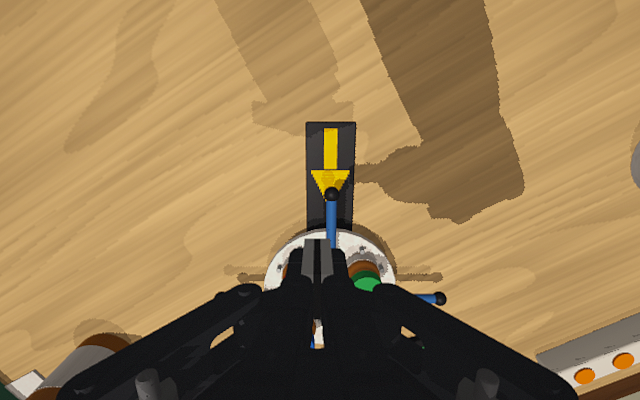

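The wrist picture agrees with the estimate: the spoke ball is at (332,194) against a predicted (332,192), and the tongue end corners are at (306,122) and (356,122). Next I check the tongue direction, then go down.

Run:
```python
from h import *
o,c=wrist();C=np.array([.5417,-.0782])
a,b=at(c,306,122,.007)[:2],at(c,356,122,.007)[:2]
m=(a+b)/2-C;d=a-b
print(np.linalg.norm(d),np.linalg.norm(m),np.degrees(np.arctan2(m[1],m[0])),np.degrees(np.arctan2(d[1],d[0]))+90,)
for p in[(332,194),(441,299)]:
    q=at(c,*p,.05)[:2]-C;print(np.linalg.norm(q),np.degrees(np.arctan2(q[1],q[0])))
```

```text
0.060166871752991 0.21529037967488746 149.62530009525364 -30.435517703347244
0.1378258437962664 149.54419006024244
0.14256010001065314 58.17705798059633
```

Request:
{"name": "move_arm", "arguments": {
  "moves": [
    [[0.01, -0.02, 0, 0, 0], [0.027, -0.046, 0, 0, 0], [0.027, -0.046, 0, 0, 0], [0.027, -0.046, -0.04, 0, 0], [0.027, -0.046, -0.08, 0, 0]]
  ]
}}

```text
clock: 2.38
eef_pos: [0.4225, -0.0574, 0.1509]
tool_rot: [0.262, 0.965, 0.0, 0.001]
ft_force: [1.0, -0.7, -0.7]
grip_width: -0.0001
grasp_force: 0.0
```

Request:
{"name": "move_arm", "arguments": {
  "moves": [
    [[0, 0, -0.04, 0, 0], [0, 0, -0.08, 0, 0], [0, 0, -0.109, 0, 0], [0, 0, -0.109, 0, 0], [0, 0, -0.109, 0, 0]]
  ]
}}

```text
clock: 3.0
eef_pos: [0.4233, -0.058, 0.0434]
tool_rot: [0.262, 0.965, 0.0, 0.001]
ft_force: [0.9, 0.7, -0.0]
grip_width: -0.0004
grasp_force: 0.0
```

Run:
```python
from h import *
o=monitor.get_obs();p=np.array(o["eef_pos"]);C=np.array([.5417,-.0782]);print(p,yaw(o))
def pos(th,h=.0205,r=.112):
    t=np.radians(th);return C+r*np.array([np.cos(t),np.sin(t)])+h*np.array([-np.sin(t),np.cos(t)])
for th in[149.6,145.6,141.6,137.6,133.6,129.6,125.6,121.6,117.6,113.6,110.6,107.6,104.6]:print(th,pos(th).round(4),(pos(th)-p[:2]).round(4))
```

```text
[ 0.42329596 -0.05796816  0.04338333] 59.616017755390246
149.6 [ 0.4347 -0.0392] [0.0114 0.0188]
145.6 [ 0.4377 -0.0318] [0.0144 0.0261]
141.6 [ 0.4412 -0.0247] [0.0179 0.0333]
137.6 [ 0.4452 -0.0178] [0.0219 0.0402]
133.6 [ 0.4496 -0.0112] [0.0263 0.0467]
129.6 [ 0.4545 -0.005 ] [0.0312 0.053 ]
125.6 [0.4598 0.0009] [0.0365 0.0589]
121.6 [0.4656 0.0065] [0.0423 0.0644]
117.6 [0.4716 0.0116] [0.0483 0.0695]
113.6 [0.4781 0.0162] [0.0548 0.0742]
110.6 [0.4831 0.0194] [0.0598 0.0774]
107.6 [0.4883 0.0224] [0.065  0.0803]
104.6 [0.4936 0.025 ] [0.0703 0.083 ]
```

Request:
{"name": "move_arm", "arguments": {
  "moves": [
    [[0.006, 0.01, -0.001, 0, 0], [0.011, 0.019, -0.001, 0, 0], [0.0144, 0.0261, -0.001, -4, 0], [0.0179, 0.0333, -0.001, -8, 0], [0.0219, 0.0402, -0.001, -12, 0]]
  ]
}}

```text
clock: 3.62
eef_pos: [0.4456, -0.0179, 0.042]
tool_rot: [0.363, 0.932, -0.0, 0.001]
ft_force: [-0.8, -2.2, 1.2]
grip_width: -0.0003
grasp_force: 0.7
```

Run:
```python
from h import *
o=monitor.get_obs();c=vision.camera("top");im=cv2.cvtColor(c["color"],cv2.COLOR_RGB2BGR)
print(o["eef_pos"],o["ft_force"],yaw(o))
cv2.imwrite("pics/c2.png",cv2.resize(im[160:270,280:400],None,fx=5,fy=5,interpolation=cv2.INTER_CUBIC))
```

```text
[ 0.44558917 -0.01787503  0.04204847] [-0.77076541 -2.18693051  1.16205565] 47.43660038643202
```

View pics/c2.png

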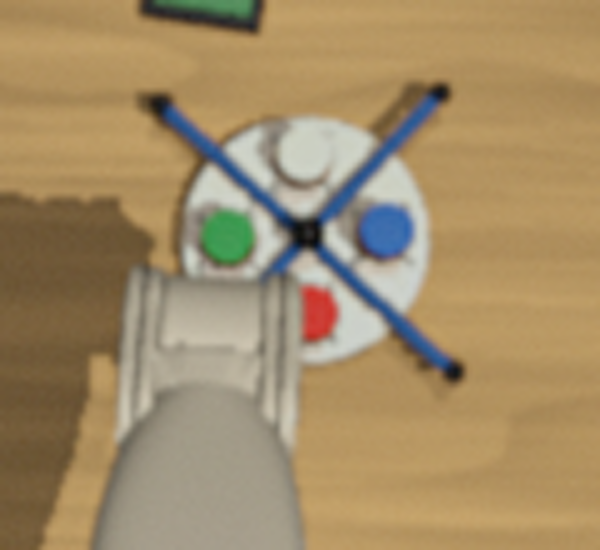

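It is turning: the balls are now at (440,92), (158,102) and (455,371), and the jars are in place. Next I measure the turn so far and keep pushing.

```bash
cat >> h.py <<'E'
def ang(c,pts):
    C=np.array([.5417,-.0782]);r=[]
    for u,v in pts:
        q=at(c,280+(u-2)/5,160+(v-2)/5,.05)[:2]-C;r.append((np.degrees(np.arctan2(q[1],q[0]))%90).round(2))
    return r
E
python3 - <<'E'
from h import *
c=vision.camera("top")
print(ang(c,[(408,69),(478,340),(203,406),(132,134)]),ang(c,[(440,92),(158,102),(455,371)]))
E
```

```text
[np.float64(59.16), np.float64(59.82), np.float64(59.67), np.float64(59.86)] [np.float64(47.76), np.float64(48.01), np.float64(48.78)]
```

Request:
{"name": "move_arm", "arguments": {
  "moves": [
    [[0.0044, 0.0066, 0, -4, 0], [0.0093, 0.0128, 0, -8, 0], [0.0146, 0.0187, 0, -12, 0], [0.0204, 0.0243, 0, -16, 0], [0.0264, 0.0294, 0, -20, 0]]
  ]
}}

```text
clock: 4.35
eef_pos: [0.4711, 0.0112, 0.0416]
tool_rot: [0.519, 0.855, -0.0, 0.0]
ft_force: [-0.1, -0.7, 0.6]
grip_width: -0.0001
grasp_force: 0.7
```

Run:
```python
from h import *
o=monitor.get_obs();c=vision.camera("top");im=cv2.cvtColor(c["color"],cv2.COLOR_RGB2BGR)
print(o["eef_pos"],o["ft_force"],yaw(o))
cv2.imwrite("pics/c3.png",cv2.resize(im[160:270,280:400],None,fx=5,fy=5,interpolation=cv2.INTER_CUBIC))
```

```text
[0.4710685  0.01116616 0.04160192] [-0.0671031  -0.7369804   0.63007165] 27.49741075160607
```

View pics/c3.png

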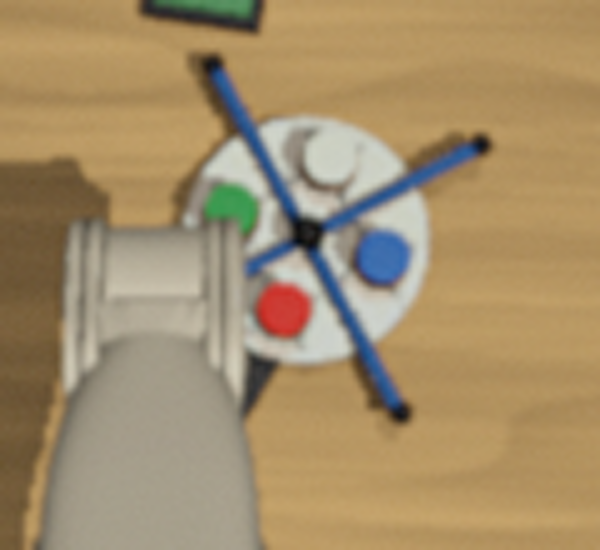

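Balls at (481,144), (212,63) and (400,411), with the red jar about 13° short.

Run:
```python
from h import *
c=vision.camera("top")
print(ang(c,[(481,144),(212,63),(400,411)]))
```

```text
[np.float64(28.6), np.float64(28.64), np.float64(29.17)]
```

Request:
{"name": "move_arm", "arguments": {
  "moves": [
    [[0.0065, 0.0046, 0, -4, 0], [0.0115, 0.0078, 0, -7, 0], [0.0167, 0.0108, 0, -10, 0], [0.021, 0.013, 0, -12.5, 0], [0.021, 0.013, 0, -12.5, 0]]
  ]
}}

```text
clock: 5.08
eef_pos: [0.492, 0.0241, 0.0413]
tool_rot: [0.608, 0.794, 0.0, -0.0]
ft_force: [0.3, 0.5, 0.3]
grip_width: 0.0002
grasp_force: 0.0
```

Run:
```python
from h import *
o=monitor.get_obs();c=vision.camera("top");im=cv2.cvtColor(c["color"],cv2.COLOR_RGB2BGR)
print(o["eef_pos"],o["ft_force"],yaw(o))
cv2.imwrite("pics/c4.png",cv2.resize(im[160:270,280:400],None,fx=5,fy=5,interpolation=cv2.INTER_CUBIC))
```

```text
[0.49195136 0.02409547 0.041327  ] [0.33533189 0.48050779 0.32419639] 15.178005248943833
```

View pics/c4.png

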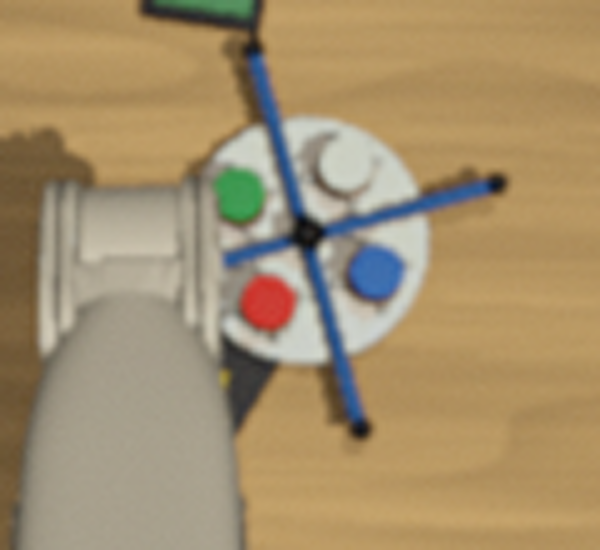

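Balls at (497,183), (253,47) and (360,429); red lid at (268,302).

Run:
```python
from h import *
c=vision.camera("top")
print(ang(c,[(497,183),(253,47),(360,429)]))
C=np.array([.5417,-.0782])
for u,v in[(268,302),(376,272),(342,165)]:
    q=at(c,280+(u-2)/5,160+(v-2)/5,.092)[:2]-C;print(np.linalg.norm(q),np.degrees(np.arctan2(q[1],q[0])))
```

```text
[np.float64(16.45), np.float64(15.82), np.float64(16.54)]
0.055429047558338856 151.7497427963086
0.05496652227891012 -119.64189584405504
0.052283004798483496 -27.03303536885713
```

About 1.6° more is needed: push 3 mm further, then back off along the tangent and lift.

Request:
{"name": "move_arm", "arguments": {
  "moves": [
    [[0.0015, 0.0007, 0, -0.8, 0], [0.003, 0.0014, 0, -1.6, 0], [0.003, 0.0014, 0, -1.6, 0], [0.003, 0.0014, 0, -1.6, 0], [-0.007, -0.001, 0, -1.6, 0]]
  ]
}}

```text
clock: 5.8
eef_pos: [0.4856, 0.0231, 0.0415]
tool_rot: [0.619, 0.785, 0.001, 0.001]
ft_force: [-0.4, 1.0, -0.5]
grip_width: 0.0001
grasp_force: 0.0
```

Request:
{"name": "move_arm", "arguments": {
  "moves": [
    [[-0.01, 0.0, 0, 0, 0], [-0.01, 0.0, 0.04, 0, 0], [-0.01, 0.0, 0.1, 0, 0], [-0.04, 0.05, 0.15, 0, 0], [-0.08, 0.1, 0.18, 0, 0]]
  ]
}}

```text
clock: 6.42
eef_pos: [0.4169, 0.1082, 0.2132]
tool_rot: [0.62, 0.784, 0.002, 0.001]
ft_force: [0.4, 0.2, 0.4]
grip_width: -0.0
grasp_force: 0.0
```

Request:
{"name": "move_arm", "arguments": {
  "moves": [
    [[-0.02, 0.05, 0, 0, 0], [-0.04, 0.1, 0, 0, 0], [-0.06, 0.15, 0, 0, 0], [-0.08, 0.2, 0, 0, 0], [-0.08, 0.2, 0, 0, 0]]
  ]
}}

```text
clock: 7.05
eef_pos: [0.3349, 0.31, 0.2109]
tool_rot: [0.617, 0.787, 0.0, -0.0]
ft_force: [0.7, -0.5, 0.1]
grip_width: -0.0004
grasp_force: 0.0
```

Run:
```python
from h import *
o=monitor.get_obs();c=vision.camera("top");im=cv2.cvtColor(c["color"],cv2.COLOR_RGB2BGR)
print(o["eef_pos"],o["ft_force"],yaw(o))
cv2.imwrite("pics/c5.png",cv2.resize(im[160:270,280:400],None,fx=5,fy=5,interpolation=cv2.INTER_CUBIC))
```

```text
[0.334896   0.31002481 0.21091693] [ 0.68860397 -0.49036577  0.12098399] 13.813596034636937
```

View pics/c5.png

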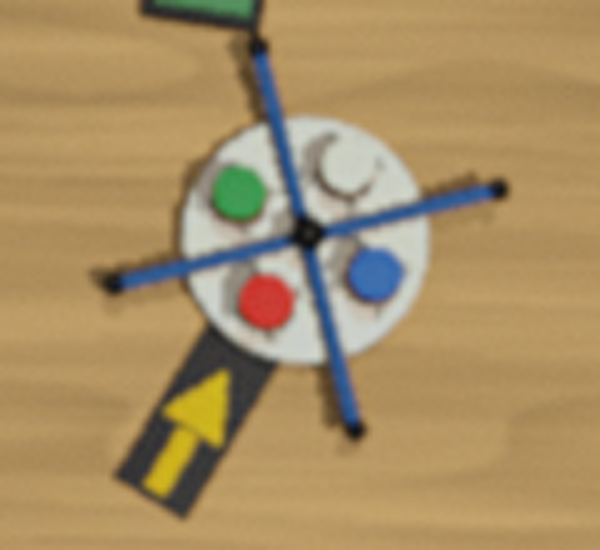

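Balls at (499,188), (259,46), (355,430) and (113,284); the red lid at (266,302) is in line with the arrow and all jars are standing. A numeric check follows, using the arrow's own axis: apex (224,370), tail (158,490).

Run:
```python
from h import *
c=vision.camera("top");C=np.array([.5417,-.0782])
a=ang(c,[(499,188),(259,46),(355,430),(113,284)]);print(a,np.mean(a))
f=lambda u,v,z: at(c,280+(u-2)/5,160+(v-2)/5,z)[:2]
A=lambda q:np.degrees(np.arctan2(q[1],q[0]))
print(A(f(158,490,.007)-C),A(f(224,370,.007)-C),A(f(158,490,.007)-f(224,370,.007)))
L=[f(*p,.092) for p in[(266,302),(375,274),(346,166),(239,193)]];M=np.mean(L,0);print(M,[A(l-M).round(1) for l in L])
```

```text
[np.float64(14.92), np.float64(14.06), np.float64(15.08), np.float64(14.6)] 14.665000000000001
150.4394629730088 149.10755130329412 151.9170172520726
[ 0.54037645 -0.07792344] [np.float64(150.1), np.float64(-119.9), np.float64(-29.6), np.float64(59.6)]
```

```bash
python3 -c "
from workcell import job;print(job.job_done())"
```

```text
the job is handed in; nothing more can be done
None
```

I turned the carousel about 45° clockwise by one spoke, so the red-lidded jar now measures within about 0.5° of the arrow's direction; all four jars are standing, the hand is clear, and the job is handed in at about 7 s of robot time.

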